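# Fit the U-bolt over the exhaust pipe at the parts counter

## Robot

A 6-joint arm with a two-finger parallel gripper is mounted at the origin on the work surface. World frame = base frame: x ahead of the robot, y to its left, z up, the work surface at z = 0. Lengths are in m, angles in rad, forces in N, time in s.
With the tool pointing down it reaches from about 0.35 to 0.975 m from the base axis. Payload 4.9 kg.
Tool frame: the origin (TCP) lies at the very end of the fingers, on their centre line; the grasp point (between the pads) lies 19 mm behind it; x points along the fingers, y is the direction in which the jaws open and shut, and the axes are right-handed (so a half turn about x gives the same grasp; the last joint's range is limited). The gripper opens to 85 mm and grips with 20 to 120 N. Pads are 22 mm wide; open, the fingers measure 114 mm over their backs; the gripper's body (76 mm by 85 mm) begins 54 mm behind the grasp point. The pads swing forward as they close: fully open they stand 13 mm farther back than shut.
Start: joints at [-1.319, 0.053, 1.613, -0, 1.476, -0.119], TCP at [0.226, -0.583, 0.231] pointing down, gripper open.
Joint ranges: [-3.01, 3.01], [-1.01, 2.22], [0.06, 2.58], [-1.02, 4.17], [0.09, 2.62], [-3.14, 3.14]. Speed limits (rad/s): [2.57, 2.57, 3.14, 3.14, 3.14, 3.14].

## Interface

Orientations are given as a unit quaternion [w, x, y, z].
In Python, from plant import manip gives the robot as it stands.
- The arm moves only by the tool play_rows, never from a script. Its argument "plan" is a list of rows, each a list of 5 numbers: the shift along the tool's x, y, z in mm, then the turn about the tool's x in rad, then the closure, from -1 (fully open) to 1 (shut). A call has 1 to 8 rows; each row is the pose to reach, as a shift and turn from the pose commanded when the call began, along the tool's axes at that moment; what a row does not reach only later rows make up. A row lasts 1/8 s, in which the tool goes at most 62.5 mm and 10.7 degrees, less where a joint would pass 70% of its speed; a pose out of reach is approached as far as the arm can. A call with a gripper value outside its range is refused whole. The fingers move at their own pace and stop on an object; the grip force is fixed at half the most. Time passes only in rows, so rows that repeat a pose let the fingers close. It gives the time, the measured TCP pose, the force and the opening at its end, in the units of the state.
- manip.state(): the state, without advancing time (a new reading comes with each control period).
- manip.grab_frame(name): name is "side" or "top"; returns a dict with "img" (480x640x3 uint8, red, green, blue), "range_z" (480x640 float32, m along the optical axis (not along the pixel's ray), 0 where there is no reading), "fx", "fy", "cx", "cy" (pixels), "origin" and "rotation" of the camera in the world. Camera axes: x right, y up, looking along -z (the intrinsics and any distortion apply to the point x, -y, -z); pixel columns grow to the right and rows downward; lengths in m; the calibration is good to about 2 mm. A picture is of the moment at which its call begins.
- manip.job_done(): hands the job in, once; it reports no verdict.
The state is a dict: "time": time; "joint_pos": joint angles; "joint_vel": joint speeds; "joint_efforts": joint torques, N m; "tool_pos": TCP position; "tool_rot": TCP orientation; "contact_force": force on the tool from outside, world axes, zero at the start; "ft_torque": the same for the moment, N m; "gripper_width": opening from 0.0 (shut) to 1.0 (fully open).
Only numpy, scipy, OpenCV 4.12 (cv2) and the standard library are available. Lean on these libraries where they do the work, as an engineer would, in place of code of your own. Each camera call takes 0.05 s, during which the arm holds its last target. There are 200 camera calls.

## Task

Take the yellow U-bolt (the middle size, the only one that fits) off the white display rail, hold it astride the steel exhaust pipe on the blue bracket and lower it, without dropping it, so that both legs go through the bracket's two slots, one on each side of the pipe. Let go with it fully home, its bow resting on the pipe, and leave the other two U-bolts hanging on the rail where they are.

Things in the scene. Friction and masses are not known exactly. Their poses are not given: they have to be found in the camera images.
- yellow_ubolt: Yellow U-bolt to fit, 0.1 kg, 8 mm round bar, hung legs down on the rail. Origin: middle of the bow, on the bar's centre line. z up; legs in the y-z plane at y = +-27 (62 over the outside, 46 inside), straight from 16 below the origin to the ends 94 below it. A half turn about z changes nothing. Grip from above across both legs' outsides (along y), 20 to 30 below the origin. All mm.
- black_ubolt: Bystander: black, narrower U-bolt (48 mm over the legs), same height, origin and axes as the yellow one. The fixed white rail under all three runs along their x: 12 mm wide, top 110 mm above the counter, on end posts 129 mm from its middle, over a base board 8 mm thick, 100 mm wide. The three hang in any order, 70 mm apart.
- silver_ubolt: Bystander: bare steel, wider U-bolt (80 mm over the legs), same height, origin and axes as the yellow one, on the same rail. Also loose on the counter, between rail and bracket: a green can with a pale top, 90 mm high, and an orange carton 45 mm high.
- mount: Fixed blue bracket with fixed steel pipe along its x. Origin: on the counter below the pipe's middle, z up. In mm: pipe 34 diameter, 180 long, top at z 102; rubber blocks hold it 40 to 56 from its middle. Plate 120 x 120 x 6, top at z 50, open below. Slots at x 0, y +-27, each 26 along x, 20 along y, right through. A U-bolt fully home has its origin at z 106.

How it is judged:
On the way:
1. the yellow U-bolt, still held in the fingers, has both legs in the bracket's slots, at least 5 mm below the plate's top face (z of yellow_ubolt in the frame of mount below 0.139 m and horizontal distance between yellow_ubolt and mount below 0.02 m and angle between the y axis of yellow_ubolt and the y axis of mount, either way round below 0.4 rad and angle between yellow_ubolt's own z axis and vertical below 0.35 rad and contact force between the fingers and yellow_ubolt above 0.5 N), for 0.1 s.
At the end, for the whole second after the job is handed in: The yellow U-bolt sits astride the pipe with one leg through each slot of the blue bracket, its bow down on the pipe (origin within 5 mm of the fully home height, within 20 mm of the bracket's middle, square across the pipe and upright within 20 degrees), released and at rest (z of yellow_ubolt in the frame of mount between 0.1 and 0.111 m and horizontal distance between yellow_ubolt and mount below 0.02 m and angle between the y axis of yellow_ubolt and the y axis of mount, either way round below 0.4 rad and angle between yellow_ubolt's own z axis and vertical below 0.35 rad and linear speed of yellow_ubolt below 0.05 m/s); the robot touches nothing.
It fails at once if the black U-bolt is moved by more than 30 mm (distance of black_ubolt from where it was at the start of the episode above 0.03 m).
It fails at once if the silver U-bolt is moved by more than 30 mm (distance of silver_ubolt from where it was at the start of the episode above 0.03 m).
It also fails if it takes over 42 s, if anything falls off the work surface, if the arm or the gripper's body presses on something with over 40 N, if the wrist force passes 120 N, or if a joint passes its speed limit or range.

## Working session

There is one attempt and no reset: what is moved stays moved. The work goes in short steps, Python scripts to look and compute and a tool call to move; the robot and the scene stay as the last step left them, time stands still between calls to the robot, and variables do not carry over. Pictures are saved under pics/ and viewed, about 8 in all and at most 12, crops included, and the job is handed in when it is done.

Besides the shell and the picture viewer there is one more tool, called after "Emit:" as name(argument=value, ...) on one line, values as JSON. play_rows: Moves the arm, as the interface text tells. Its arguments: {"type":"object","properties":{"plan":{"type":"array"}},"required":["plan"]}

```bash
ls; mkdir -p pics; cat > h.py <<'E'
import numpy as np, cv2
from plant import manip
def grab(n):
    f=manip.grab_frame(n); return f
def save(f,name,crop=None):
    im=f["img"][:,:,::-1]
    if crop: im=im[crop[1]:crop[3],crop[0]:crop[2]]
    cv2.imwrite("pics/"+name,im)
def cloud(f):
    v,u=np.mgrid[0:480,0:640]; z=f["range_z"]
    p=np.stack([(u-f["cx"])/f["fx"]*z,-(v-f["cy"])/f["fy"]*z,-z],-1)
    w=p@np.array(f["rotation"]).T+np.array(f["origin"]); w[z==0]=np.nan
    return w
E
python3 - <<'E'
from h import *
print(manip.state())
fs=[grab(n) for n in("side","top")]
for f in fs: print({k:v for k,v in f.items() if k not in("img","range_z")})
import cv2
for f,n in zip(fs,("side","top")): save(f,n+"0.png"); np.save(n+"0.npy",cloud(f)); np.save(n+"0i.npy",f["img"])
E
```

```text
pics
{'time': 0.0, 'joint_pos': array([-1.31900918e+00,  5.33803408e-02,  1.61427307e+00, -2.70801913e-05,
        1.47601179e+00, -1.18991074e-01]), 'joint_vel': array([-5.38632776e-04,  5.04037813e-04, -3.21504989e-04,  1.52361003e-03,
        1.00649662e-03,  8.18093471e-05]), 'joint_efforts': array([ 1.22543795e-03, -3.93689311e+01, -3.70169914e+01, -1.00029918e-04,
        7.14125839e-03, -1.47912264e-06]), 'tool_pos': array([ 0.2263064 , -0.58192595,  0.23006097]), 'tool_rot': array([-0.1296106 , -0.69493155, -0.13107162,  0.69504781]), 'contact_force': array([ 0.10627628, -0.81382922,  0.72079492]), 'ft_torque': array([ 0.07357754,  0.01140105, -0.02773497]), 'gripper_width': 0.9977604172271876}
{'fx': 476.08277827709867, 'fy': 476.08277827709867, 'cx': 316.32551793170944, 'cy': 242.14168914899204, 'origin': array([0.39077067, 0.57058674, 0.59740257]), 'rotation': array([-0.12660153, -0.05664556,  0.40673051,  0.90295826])}
{'fx': 524.9930763159518, 'fy': 524.9930763159518, 'cx': 319.8537520435436, 'cy': 236.024662549164, 'origin': array([0.3839504 , 0.01563161, 0.88826106]), 'rotation': array([ 0.73272068,  0.08182698, -0.07854116, -0.67101121])}Traceback (most recent call last):
  File "<stdin>", line 6, in <module>
  File "h.py", line 12, in cloud
    w=p@np.array(f["rotation"]).T+np.array(f["origin"]); w[z==0]=np.nan
      ~^~~~~~~~~~~~~~~~~~~~~~~~~~
ValueError: matmul: Input operand 1 has a mismatch in its core dimension 0, with gufunc signature (n?,k),(k,m?)->(n?,m?) (size 4 is different from 3)
```

View pics/side0.png

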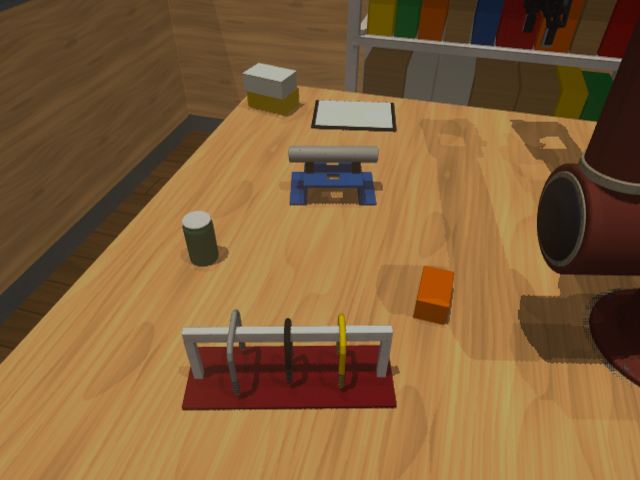

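The side view shows the yellow U-bolt at about (342,350), on the robot end of the rail. Black is at (289,350), silver at (235,350) and the bracket and pipe at (333,170). The can is at (201,238) and the carton at (435,293). The rotation is given as a quaternion, so I'll fix the helper.

```bash
cat >> h.py <<'E'
from scipy.spatial.transform import Rotation as R
def rot(q): return R.from_quat(np.roll(q,-1)).as_matrix()
def cloud(f):
    v,u=np.mgrid[0:480,0:640]; z=f["range_z"]
    p=np.stack([(u-f["cx"])/f["fx"]*z,-(v-f["cy"])/f["fy"]*z,-z],-1)
    w=p@rot(f["rotation"]).T+np.array(f["origin"]); w[z==0]=np.nan
    return w
def hsv(f): return cv2.cvtColor(f["img"],cv2.COLOR_RGB2HSV)
E
python3 - <<'E'
from h import *
for n in("side","top"):
    f=grab(n); save(f,n+"1.png"); w=cloud(f); H=hsv(f)
    np.savez(n+".npz",w=w,H=H,img=f["img"])
    print(n,(f["range_z"]>0).mean())
    m=(H[...,0]>20)&(H[...,0]<35)&(H[...,1]>180)&(H[...,2]>80)&(w[...,2]>.03)&(w[...,2]<.16)
    P=w[m]; print("yellow",len(P),P.min(0),P.max(0),np.median(P,0)) if len(P) else print("none")
    m=(H[...,0]>105)&(H[...,0]<125)&(H[...,1]>120)&(w[...,2]>-.01)&(w[...,2]<.12)
    P=w[m]; print("blue",len(P),np.nanmin(P,0),np.nanmax(P,0),np.nanmedian(P,0)) if len(P) else print("none")
    print("counter z",w[300,200:560:40,2] )
E
```

```text
side 0.996005859375
yellow 1552 [ 0.45276673 -1.19324455  0.03005931] [0.91651543 0.2243945  0.14634768] [ 0.65653266 -1.17562735  0.08193034]
blue 1767 [ 2.69846130e-01 -1.40663330e+00  1.15719104e-03] [ 0.69170985 -0.17978734  0.11995142] [ 0.52985146 -0.25636333  0.05003602]
counter z [-3.99185473e-04 -9.07259919e-04  7.51276369e-04 -3.48554916e-04
  9.50467929e-05  1.25104379e-03  4.52437196e-02  8.37095452e-04
  5.23072908e-04]
top 0.9959147135416667
yellow 167 [0.45408376 0.16570889 0.09934266] [0.47537414 0.21997048 0.12075195] [0.4650706  0.19125497 0.1159455 ]
blue 10543 [ 0.49255483 -0.33410307 -0.00105665] [0.90772305 0.62120023 0.11999302] [0.76417381 0.50454026 0.05141572]
counter z [ 0.11043096  0.01162658  0.00077464 -0.00029328  0.00300223 -0.00233374
  0.00043858  0.00484803  0.00352887]
```

View pics/top1.png

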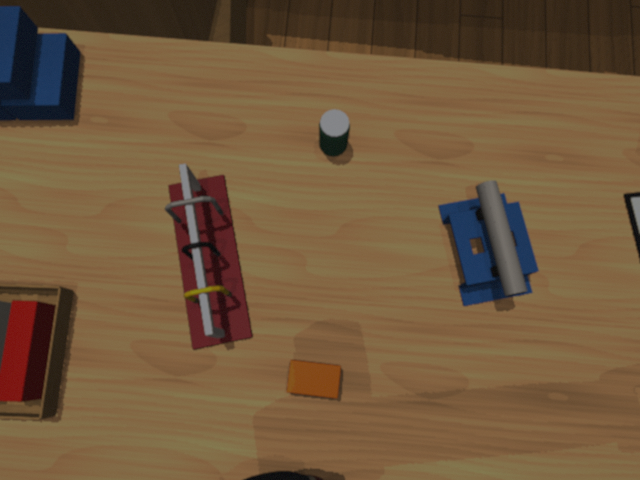

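The top view shows yellow at (207,292), black at (200,250) and silver at (193,205). The pipe runs from (488,185) to (513,292), the can is at (335,130) and the carton at (315,380). Next I'll fit the rail line, the yellow bow, and the pipe and plate.

```bash
cat > m.py <<'E'
from h import *
def line(P):
    vx,vy,x,y=cv2.fitLine(P[:,:2].astype(np.float32),cv2.DIST_HUBER,0,.001,.001).ravel(); d=np.array([vx,vy]); d*=np.sign(d[0]); c=np.array([x,y])
    t=(P[:,:2]-c)@d; n=np.array([-d[1],d[0]]); s=(P[:,:2]-c)@n
    a,b=np.percentile(t,[.5,99.5]); p,q=np.percentile(s,[1,99])
    return np.degrees(np.arctan2(d[1],d[0])), c+d*(a+b)/2+n*(p+q)/2, b-a, q-p
for n in("side","top"):
    D=np.load(n+".npz"); w,H=D["w"],D["H"]; x,y,z=w[...,0],w[...,1],w[...,2]; h,s,v=H[...,0],H[...,1],H[...,2]
    print(n)
    rail=(x>.35)&(x<.72)&(y>.12)&(y<.28)
    m=rail&(z>.100)&(z<.113)&(s<60)&(v>80); P=w[m]
    print(" rail",len(P),line(P),np.median(P[:,2]))
    m=rail&(z>.05)&(z<.13)&(h>20)&(h<35)&(s>150); P=w[m]
    print(" yellow",len(P),line(P),P.min(0),P.max(0)); 
    Q=w[rail&(h>20)&(h<35)&(s>150)&(z>.107)&(z<.13)]; print("  bow top",len(Q),line(Q) if len(Q)>4 else "",Q[:,2].max() if len(Q) else "")
    br=(x>.35)&(x<.75)&(y>-.48)&(y<-.12)
    P=w[br&(z>.06)&(z<.11)&(s<90)]; print(" pipe>60",len(P),line(P),np.percentile(P[:,2],[2,50,98]))
    P=w[br&(z>.097)&(z<.108)&(s<90)]; print(" pipe top",len(P),line(P))
    P=w[br&(z>.042)&(z<.056)&(h>100)&(h<128)&(s>100)]
    r=cv2.minAreaRect((P[:,:2]*1000).astype(np.float32)); print(" plate",len(P),r,np.median(P[:,2]))
    for nm,mm in(("can",(x>.5)&(x<.75)&(y>-.1)&(y<.1)&(z>.07)&(z<.12)),("carton",(x>.2)&(x<.45)&(y>-.1)&(y<.12)&(z>.035)&(z<.06))):
        P=w[mm]; print(" ",nm,len(P),P.min(0),P.max(0))
E
python3 m.py
```

```text
side
 rail 2240 (np.float32(16.443436), array([0.52691145, 0.22780917]), np.float64(0.2650822164600376), np.float64(0.04144183133247381)) 0.10915480154246587
 yellow 360 (np.float32(-72.68906), array([0.46367509, 0.19656648]), np.float64(0.057164412978296185), np.float64(0.006975727230182712)) [0.45276673 0.16903778 0.05006431] [0.47475181 0.2243945  0.11940883]
  bow top 196 (np.float32(-72.795525), array([0.464     , 0.19517723]), np.float64(0.050804270815525805), np.float64(0.006924349399362754)) 0.11940883125738028
 pipe>60 1453 (np.float32(15.803266), array([ 0.5902085 , -0.25138955]), np.float64(0.17758106840837135), np.float64(0.02813148475855829)) [0.07565248 0.09488521 0.10276029]
 pipe top 603 (np.float32(15.98423), array([ 0.59085094, -0.25366933]), np.float64(0.1775851925200016), np.float64(0.02457939016322789))
 plate 724 ((586.2890625, -239.1395721435547), (119.22665405273438, 89.08820343017578), 16.60158348083496) 0.05015096087736909
  can 260 [ 0.73373106 -0.00178147  0.07006028] [0.74987229 0.04402622 0.09239246]
  carton 1282 [ 0.32530797 -0.02418548  0.03503302] [0
[... 472 characters left out ...]
oat64(0.052873212790679525), np.float64(0.007523620705570265)) 0.12075195009636652
 pipe>60 2670 (np.float32(14.881638), array([ 0.5907292 , -0.25290055]), np.float64(0.1788148290877841), np.float64(0.03223715144913066)) [0.07302045 0.09879409 0.10362337]
 pipe top 1673 (np.float32(15.830749), array([ 0.59122042, -0.25394778]), np.float64(0.1784307820301216), np.float64(0.025069049579368015))
 plate 3155 ((591.821533203125, -254.2147216796875), (120.78765106201172, 121.03269958496094), 15.97879695892334) 0.050033901244076695
  can 306 [ 0.73376724 -0.0023114   0.07009024] [0.74988729 0.04298914 0.09336448]
  carton 1708 [ 0.3251774  -0.0216236   0.03744405] [0.37692469 0.05920692 0.04996744]
```

Both views agree to about 1 mm. Yellow is at (0.4643, 0.195) with yaw 16.7°, and the mount at (0.5912, −0.254) with yaw 15.9°. Next, a helper to convert targets into tool-axis shifts.

```bash
cat > go.py <<'E'
import sys
from h import *
def go(x,y,z,yaw):
    s=manip.state(); M=rot(s["tool_rot"]); ty=M[:,1]
    d=np.radians(yaw+90); ang=np.arctan2(ty[1],ty[0])
    dy=(d-ang+np.pi/2)%np.pi-np.pi/2          # world turn wanted (jaw symmetric)
    sh=M.T@(np.array([x,y,z])-s["tool_pos"])*1000
    print("t",round(s["time"],2),"pos",s["tool_pos"].round(4),"toolx",M[:,0].round(3),"jawdeg",round(np.degrees(ang),2),"w",round(s["gripper_width"],3),"F",s["contact_force"].round(1),"j",s["joint_pos"].round(2))
    print("SHIFT",sh.round(1),"TURN",round(dy*np.sign(M[2,0]),4))
if __name__=="__main__": go(*map(float,sys.argv[1:]))
E
python3 go.py .4643 .195 .25 16.7; python3 go.py .5 -.2 .25 16.7
```

```text
t 0.2 pos [ 0.2264 -0.5821  0.2305] toolx [-0.     0.001 -1.   ] jawdeg -68.75 w 0.998 F [-0.3  0.   0.1] j [-1.32  0.05  1.61  0.    1.48 -0.12]
SHIFT [ -18.6 -638.1 -503.4] TURN 0.0793
t 0.2 pos [ 0.2264 -0.5821  0.2305] toolx [-0.     0.001 -1.   ] jawdeg -68.75 w 0.998 F [-0.3  0.   0.1] j [-1.32  0.05  1.61  0.    1.48 -0.12]
SHIFT [ -19.1 -257.  -393.5] TURN 0.0793
```

Emit:
play_rows(plan=[[-20, -30, -50, 0.02, -1], [-20, -62, -98, 0.04, -1], [-20, -94, -146, 0.06, -1], [-20, -126, -194, 0.08, -1], [-20, -158, -242, 0.08, -1], [-20, -190, -290, 0.08, -1], [-20, -222, -340, 0.08, -1], [-20, -255, -390, 0.08, -1]])

```text
time: 1.2
tool_pos: [0.4984, -0.2018, 0.2513]
tool_rot: [0.102, 0.7, 0.102, -0.7]
contact_force: [0.3, 0.3, 0.3]
gripper_width: 1.001
```

```bash
python3 go.py .4643 .195 .25 16.7
```

```text
t 1.2 pos [ 0.4984 -0.2018  0.2513] toolx [ 0. -0. -1.] jawdeg -73.35 w 1.001 F [0.3 0.3 0.3] j [-0.52 -0.17  1.79 -0.    1.52  0.76]
SHIFT [   1.2 -389.9  -81.1] TURN -0.0008
```

Emit:
play_rows(plan=[[0, -50, -10, 0, -1], [0, -100, -21, 0, -1], [0, -150, -32, 0, -1], [0, -200, -42, 0, -1], [0, -250, -52, 0, -1], [0, -300, -63, 0, -1], [0, -350, -73, 0, -1], [0, -390, -81, 0, -1]])

```text
time: 2.2
tool_pos: [0.4627, 0.1952, 0.2512]
tool_rot: [0.103, 0.7, 0.103, -0.7]
contact_force: [0.7, 1.1, -0.1]
gripper_width: 1.002
```

```bash
python3 go.py .4643 .195 .064 16.7; python3 - <<'E'
from h import *
a=grab("side"); save(a,"side2.png",(150,200,450,430))
b=grab("top"); save(b,"top2.png",(130,140,330,380))
E
python3 -c "
import cv2,numpy as np
a=cv2.resize(cv2.imread('pics/side2.png'),(500,383));b=cv2.resize(cv2.imread('pics/top2.png'),(300,360))
c=np.zeros((383,800,3),np.uint8);c[:,:500]=a;c[:360,500:]=b;cv2.imwrite('pics/c2.png',c)"
```

```text
t 2.2 pos [0.4627 0.1952 0.2512] toolx [ 0.  0. -1.] jawdeg -73.28 w 1.002 F [ 0.7  1.1 -0.1] j [ 0.25 -0.26  1.87  0.    1.53  1.53]
SHIFT [187.2   0.7  -1.4] TURN 0.0004
```

View pics/c2.png

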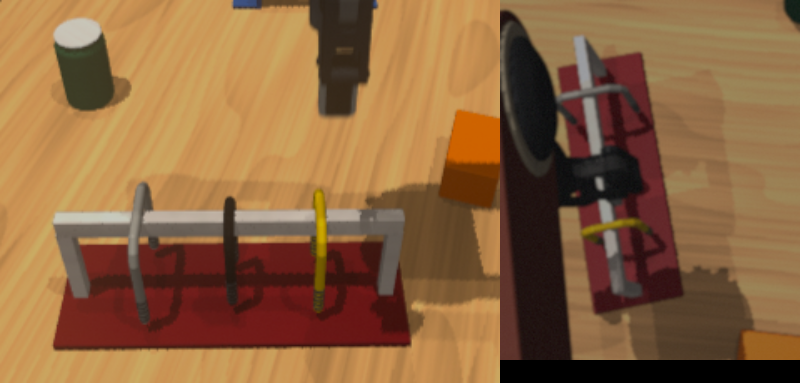

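Finger pose and yellow line up in the side crop (finger at (338,100), yellow bow at (320,200)), allowing for the height parallax. Lowering in two stages.

Emit:
play_rows(plan=[[30, 0, -1.5, 0, -1], [60, 0.5, -1.5, 0, -1], [85, 0.5, -1.5, 0, -1], [105, 0.5, -1.5, 0, -1], [120, 0.5, -1.5, 0, -1], [130, 0.5, -1.5, 0, -1], [130, 0.5, -1.5, 0, -1]])

```text
time: 3.18
tool_pos: [0.4647, 0.1932, 0.1208]
tool_rot: [-0.102, -0.699, -0.102, 0.7]
contact_force: [-0.1, -0.6, -0.2]
gripper_width: 0.995
```

```bash
python3 go.py .4643 .195 .064 16.7; python3 - <<'E'
from h import *
a=grab("side"); w=cloud(a); x,y,z=np.moveaxis(w,-1,0); H=hsv(a)
m=(abs(x-.4643)<.1)&(abs(y-.195)<.1)&(z>.122)&(z<.155)&(H[...,2]<90)
P=w[m]; R0=np.radians(16.7); ex=np.array([np.cos(R0),np.sin(R0)]); ey=np.array([-ex[1],ex[0]])
q=(P[:,:2]-[.4643,.195]); print(len(P),np.percentile(q@ex,[2,50,98]).round(4),np.percentile(q@ey,[2,50,98]).round(4),P[:,2].min())
save(a,"side3.png",(200,200,440,430))
E
```

```text
t 3.17 pos [0.4647 0.1932 0.1208] toolx [-0.001 -0.    -1.   ] jawdeg -73.34 w 0.995 F [-0.1 -0.6 -0.2] j [ 0.25 -0.15  2.   -0.    1.29  1.53]
SHIFT [56.8 -1.9 -0.2] TURN -0.0007
111 [-0.0104 -0.0008  0.0096] [0.0461 0.0524 0.0544] 0.13541027716128262
```

View pics/side3.png

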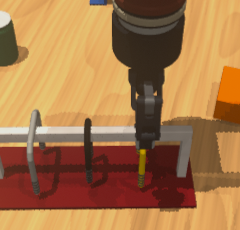

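Finger measured at ±10 mm about the bolt along the rail, tip height 0.135, as expected. The side crop shows it standing over the near yellow leg. Descending the rest and closing.

Emit:
play_rows(plan=[[20, -1.5, 0, 0, -1], [40, -2, 0, 0, -1], [52, -2, 0, 0, -1], [57, -2, 0, 0, -1], [57, -2, 0, 0, -1]])

```text
time: 3.85
tool_pos: [0.4646, 0.1953, 0.0646]
tool_rot: [0.102, 0.7, 0.102, -0.7]
contact_force: [-0.9, -0.2, -0.1]
gripper_width: 0.999
```

Emit:
play_rows(plan=[[0, 0, 0, 0, 0], [0, 0, 0, 0, 1], [0, 0, 0, 0, 1], [0, 0, 0, 0, 1], [0, 0, 0, 0, 1], [0, 0, 0, 0, 1]])

```text
time: 4.6
tool_pos: [0.4655, 0.1954, 0.0656]
tool_rot: [0.102, 0.701, 0.102, -0.699]
contact_force: [0.5, -1.3, 5.3]
gripper_width: 0.702
```

Emit:
play_rows(plan=[[-5, 0, 0, 0, 1], [-15, 0, 0, 0, 1], [-30, 0, 0, 0, 1], [-50, 0, 0, 0, 1], [-75, 0, 0, 0, 1], [-100, 0, 0, 0, 1], [-125, 0, 0, 0, 1], [-135, 0, 0, 0, 1]])

```text
time: 5.6
tool_pos: [0.4652, 0.1955, 0.202]
tool_rot: [0.102, 0.701, 0.103, -0.698]
contact_force: [0.6, 0.3, -1.9]
gripper_width: 0.704
```

```bash
python3 go.py .5912 -.254 .22 15.9; python3 - <<'E'
from h import *
a=grab("side"); save(a,"side4.png",(150,130,450,430)); w=cloud(a); H=hsv(a)
x,y,z=np.moveaxis(w,-1,0); h,s=H[...,0],H[...,1]
P=w[(h>20)&(h<35)&(s>150)&(abs(x-.465)<.08)&(abs(y-.195)<.08)&(z>.1)&(z<.3)]
for a0 in np.arange(.1,.3,.01):
    q=P[(P[:,2]>=a0)&(P[:,2]<a0+.01)]
    if len(q)>3: print(round(a0,2),len(q),np.median(q,0).round(4))
print(P[:,2].min(),P[:,2].max())
E
```

```text
t 5.6 pos [0.4652 0.1955 0.202 ] toolx [ 0.004  0.001 -1.   ] jawdeg -73.33 w 0.704 F [ 0.6  0.3 -1.9] j [ 0.25 -0.22  1.92  0.    1.44  1.53]
SHIFT [-18.  466.7   8.1] TURN 0.0134
0.16 17 [0.4556 0.2248 0.1659]
0.17 21 [0.4563 0.2247 0.1744]
0.18 16 [0.4558 0.2247 0.1849]
0.19 36 [0.456  0.2245 0.1952]
0.16025984422664769 0.200922464553987
```

View pics/side4.png

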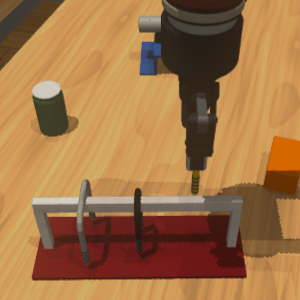

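The yellow bolt is held with its leg vertical (x steady at 0.456 from z 0.16 to 0.20), and its ends are clear of the rail. The black one at (138,225) and silver at (85,225) haven't moved. Carrying it over now.

Emit:
play_rows(plan=[[0, 15, 0, 0, 1], [0, 45, 1, 0, 1], [0, 85, 1, 0, 1], [0, 130, 2, 0.005, 1], [0, 175, 3, 0.005, 1], [0, 220, 4, 0.01, 1], [0, 265, 5, 0.013, 1], [0, 310, 6, 0.013, 1]])

```text
time: 6.65
tool_pos: [0.5466, -0.1057, 0.1974]
tool_rot: [-0.097, -0.699, -0.098, 0.701]
contact_force: [0.9, 0.1, -0.5]
gripper_width: 0.706
```

Emit:
play_rows(plan=[[0, 45, 1, 0, 1], [0, 85, 1, 0, 1], [0, 115, 2, 0, 1], [0, 138, 2, 0, 1], [0, 152, 2, 0, 1], [0, 157, 2, 0, 1], [0, 157, 2, 0, 1]])

```text
time: 7.52
tool_pos: [0.5886, -0.2546, 0.1992]
tool_rot: [-0.098, -0.7, -0.098, 0.7]
contact_force: [0.8, 0.5, -1.2]
gripper_width: 0.704
```

```bash
cat > chk.py <<'E'
from h import *
import sys
R0=np.radians(15.9); ex=np.array([np.cos(R0),np.sin(R0)]); ey=np.array([-ex[1],ex[0]]); c=np.array([.5912,-.254])
for n in("side","top"):
    a=grab(n); save(a,f"{n}_{sys.argv[1]}.png",(230,80,450,260) if n=="side" else (380,130,600,350)); w=cloud(a); H=hsv(a)
    x,y,z=np.moveaxis(w,-1,0); h,s=H[...,0],H[...,1]
    P=w[(h>20)&(h<35)&(s>150)&(abs(x-c[0])<.09)&(abs(y-c[1])<.09)&(z>.05)&(z<.3)]
    if not len(P): print(n,"none"); continue
    print(n,len(P),"z",P[:,2].min().round(4),P[:,2].max().round(4))
    q=(P[:,:2]-c); q=np.c_[q@ex,q@ey]*1000
    for sd in(1,-1):
        k=q[:,1]*sd>10
        if k.sum()>3: print(" side",sd,k.sum(),"x,y mount mm",np.median(q[k],0).round(1),"span x",np.percentile(q[k,0],[3,97]).round(1),"y",np.percentile(q[k,1],[3,97]).round(1),"slope mm/mm",np.polyfit(P[k,2]*1000,q[k,0],1)[0].round(3),np.polyfit(P[k,2]*1000,q[k,1],1)[0].round(3))
E
python3 go.py .5912 -.254 .16 15.9; python3 chk.py a; python3 -c "
import cv2,numpy as np
a=cv2.resize(cv2.imread('pics/side_a.png'),(440,360));b=cv2.resize(cv2.imread('pics/top_a.png'),(360,360))
cv2.imwrite('pics/ca.png',np.hstack([a,b]))"
```

```text
t 7.53 pos [ 0.5886 -0.2546  0.1992] toolx [-0.  0. -1.] jawdeg -74.06 w 0.704 F [ 0.8  0.5 -1.2] j [-0.52  0.11  1.6   0.    1.43  0.77]
SHIFT [39.2  0.1 -2.7] TURN 0.0007
side 72 z 0.1575 0.2753
 side 1 66 x,y mount mm [-2.9 29.8] span x [-7.2 -0. ] y [11.6 64.3] slope mm/mm 0.003 -0.041
 side -1 5 x,y mount mm [ -1.1 -23.1] span x [-1.4  0. ] y [-28.  -21.8] slope mm/mm 0.023 -0.089
top 2 z 0.1727 0.1739
```

View pics/ca.png

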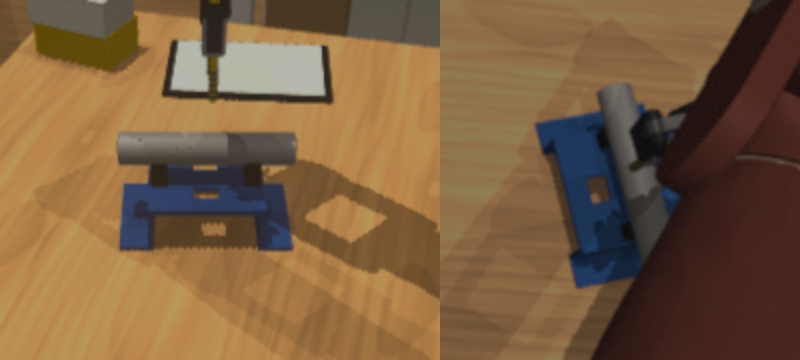

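In the side crop the leg hangs over the pipe at (213,80). It measures −2.9 mm along the pipe and is centred across it, with negligible tilt. I'll correct by −2.7 in tool z and lower to just above the plate.

Emit:
play_rows(plan=[[0, 0, -2.5, 0, 1], [10, 0, -2.5, 0, 1], [25, 0, -2.5, 0, 1], [45, 0, -2.5, 0, 1], [65, 0, -2.5, 0, 1], [80, 0, -2.5, 0, 1], [90, 0, -2.5, 0, 1], [90, 0, -2.5, 0, 1]])

```text
time: 8.62
tool_pos: [0.5906, -0.2541, 0.1082]
tool_rot: [-0.098, -0.7, -0.098, 0.701]
contact_force: [-0.3, 1.5, -1.4]
gripper_width: 0.705
```

```bash
python3 go.py .5912 -.254 .09 15.9; python3 chk.py b; python3 -c "
import cv2
cv2.imwrite('pics/cb.png',cv2.resize(cv2.imread('pics/side_b.png'),(660,540)))"
```

```text
t 8.62 pos [ 0.5906 -0.2541  0.1082] toolx [-0.002  0.001 -1.   ] jawdeg -74.08 w 0.705 F [-0.3  1.5 -1.4] j [-0.52  0.2   1.67 -0.    1.28  0.77]
SHIFT [18.2  0.1 -0.7] TURN 0.0003
side 57 z 0.0659 0.1852
 side 1 57 x,y mount mm [-1.8 30.8] span x [-5.5  1.6] y [16.8 63.7] slope mm/mm 0.016 0.08
top none
```

View pics/cb.png

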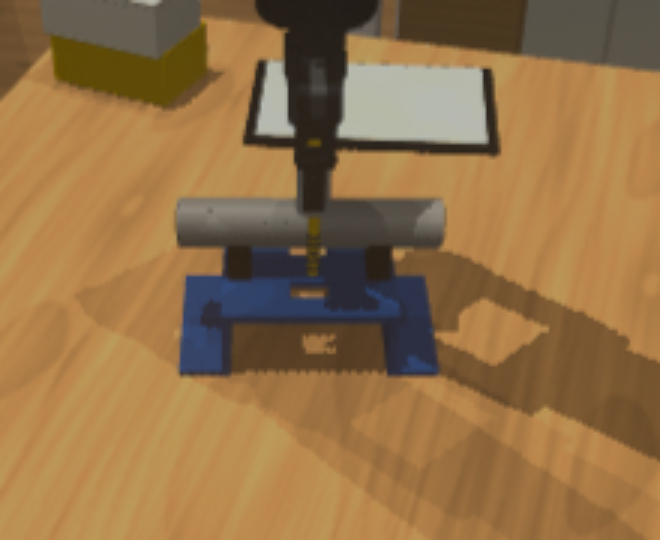

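The near leg is in front of the pipe at (314,245), directly over the near slot at (310,292). Its end is at z 0.066 with no side load. Lowering through the slots.

Emit:
play_rows(plan=[[6, 0, -0.5, 0, 1], [12, 0, -0.5, 0, 1], [18, 0, -0.5, 0, 1], [24, 0, -0.5, 0, 1], [30, 0, -0.5, 0, 1], [36, 0, -0.5, 0, 1], [40, 0, -0.5, 0, 1], [40, 0, -0.5, 0, 1]])

```text
time: 9.72
tool_pos: [0.5912, -0.2541, 0.0688]
tool_rot: [-0.098, -0.7, -0.098, 0.701]
contact_force: [0.2, 0.3, -1.4]
gripper_width: 0.707
```

Emit:
play_rows(plan=[[3, 0, 0, 0, 1], [6, 0, 0, 0, 1], [9, 0, 0, 0, 1], [11, 0, 0, 0, 1], [12, 0, 0, 0, 1], [12, 0, 0, 0, 1]])

```text
time: 10.48
tool_pos: [0.5916, -0.2543, 0.0576]
tool_rot: [0.098, 0.7, 0.098, -0.7]
contact_force: [-0.5, 1.2, 1.0]
gripper_width: 0.705
```

Emit:
play_rows(plan=[[1, 0, 0, 0, 1], [1.5, 0, 0, 0, 1], [2, 0, 0, 0, 1], [2, 0, 0, 0, 1]])

```text
time: 10.98
tool_pos: [0.592, -0.2544, 0.0573]
tool_rot: [0.098, 0.701, 0.098, -0.7]
contact_force: [-4.2, 2.6, 8.1]
gripper_width: 0.703
```

Emit:
play_rows(plan=[[0.5, 0, 0, 0, 1], [1, 0, 0, 0, 1], [1.5, 0, 0, 0, 1], [1.5, 0, 0, 0, 1]])

```text
time: 11.48
tool_pos: [0.5924, -0.2546, 0.0572]
tool_rot: [0.098, 0.701, 0.098, -0.7]
contact_force: [-6.3, 3.7, 14.2]
gripper_width: 0.701
```

Force builds at z 0.057, so the bow is on the pipe. I'll ease off 3 mm, then look before releasing.

Emit:
play_rows(plan=[[-3, 0, 0, 0, 1], [-3, 0, 0, 0, 1]])

```text
time: 11.72
tool_pos: [0.5921, -0.2545, 0.0575]
tool_rot: [0.098, 0.701, 0.098, -0.7]
contact_force: [0.5, 0.3, 4.0]
gripper_width: 0.704
```

```bash
python3 go.py .5912 -.254 .055 15.9; python3 chk.py c; python3 -c "
import cv2
cv2.imwrite('pics/cc.png',cv2.resize(cv2.imread('pics/side_c.png'),(660,540)))"
```

```text
t 11.72 pos [ 0.5921 -0.2545  0.0575] toolx [ 0.002 -0.001 -1.   ] jawdeg -74.09 w 0.704 F [0.5 0.3 4. ] j [-0.52  0.26  1.69  0.    1.19  0.77]
SHIFT [ 2.5 -0.7  0.7] TURN 0.0002
side 19 z 0.0501 0.1056
 side 1 19 x,y mount mm [-0.6 29.2] span x [-3.2  2.7] y [18.1 33.7] slope mm/mm -0.004 -0.224
top none
```

View pics/cc.png

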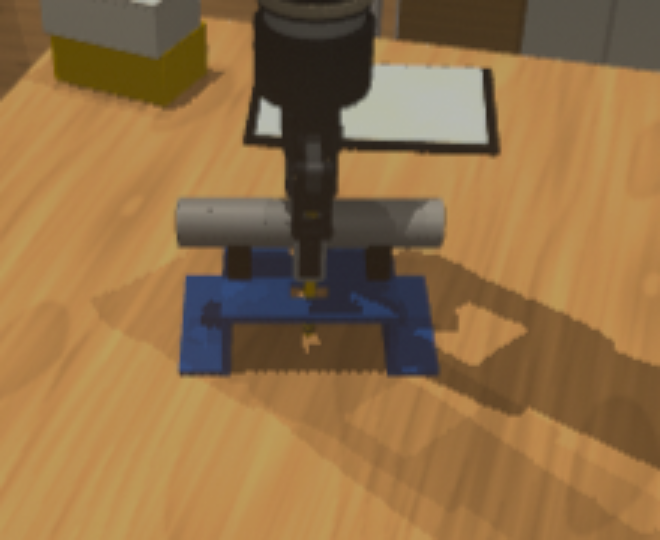

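The leg passes into the slot at (311,290) and shows below the plate at (310,335). Releasing.

Emit:
play_rows(plan=[[-3, 0, 0, 0, -1], [-3, 0, 0, 0, -1], [-3, 0, 0, 0, -1], [-3, 0, 0, 0, -1], [-3, 0, 0, 0, -1], [-3, 0, 0, 0, -1]])

```text
time: 12.58
tool_pos: [0.5915, -0.2542, 0.0598]
tool_rot: [-0.098, -0.7, -0.098, 0.7]
contact_force: [0.1, -0.3, 0.4]
gripper_width: 0.997
```

Emit:
play_rows(plan=[[-10, 0, 0, 0, -1], [-25, 0, 0, 0, -1], [-45, 0, 0, 0, -1], [-75, 0, 0, 0, -1], [-110, 0, 0, 0, -1], [-150, 0, 0, 0, -1], [-180, 0, 0, 0, -1], [-180, 0, 0, 0, -1]])

```text
time: 13.58
tool_pos: [0.5933, -0.2552, 0.2456]
tool_rot: [0.1, 0.703, 0.096, -0.698]
contact_force: [-0.0, 0.4, 0.4]
gripper_width: 0.994
```

Emit:
play_rows(plan=[[0, 40, 0, 0, -1], [0, 90, 0, 0, -1], [0, 140, 0, 0, -1], [0, 190, 0, 0, -1], [0, 230, 0, 0, -1], [0, 250, 0, 0, -1], [0, 250, 0, 0, -1]])

```text
time: 14.45
tool_pos: [0.6593, -0.4955, 0.2375]
tool_rot: [-0.097, -0.7, -0.098, 0.701]
contact_force: [0.8, 0.2, -0.6]
gripper_width: 1.002
```

```bash
python3 chk.py d; python3 - <<'E'
from h import *
s=manip.state(); print(s["time"],s["tool_pos"],s["contact_force"])
f=grab("side"); save(f,"fin_s.png"); f2=grab("top")
a=cv2.resize(cv2.imread("pics/side_d.png"),(440,360)); b=cv2.resize(f["img"][200:420,150:450,::-1],(360,360))
cv2.imwrite("pics/fin.png",np.hstack([a,b]))
w=cloud(f2);H=hsv(f2);x,y,z=np.moveaxis(w,-1,0)
P=w[(H[...,0]>20)&(H[...,0]<35)&(H[...,1]>150)&(abs(x-.5912)<.06)&(abs(y+.254)<.06)&(z>.09)&(z<.15)]
if len(P): 
    r=cv2.fitLine(P[:,:2].astype(np.float32),cv2.DIST_HUBER,0,.001,.001).ravel(); print("top bow",len(P),P.min(0),P.max(0),np.median(P,0),np.degrees(np.arctan2(r[1],r[0])))
old=np.load("side.npz")["img"].astype(int); d=np.abs(f["img"].astype(int)-old).sum(2)
print("rail others diff px>90:",(d[300:400,215:310]>90).sum())
E
```

```text
side 132 z 0.0503 0.1121
 side 1 104 x,y mount mm [-0.4 26.7] span x [-3.8  2.2] y [13.6 30.4] slope mm/mm -0.006 -0.177
 side -1 7 x,y mount mm [ -0.3 -16.5] span x [-4.2  3.1] y [-25.1 -10.4] slope mm/mm -0.266 0.829
top 220 z 0.05 0.1124
 side 1 123 x,y mount mm [-0.4 25.4] span x [-3.5  4.6] y [11.  31.1] slope mm/mm 0.008 -0.267
 side -1 45 x,y mount mm [ -0.8 -17.8] span x [-3.5  3.2] y [-24.9 -11.1] slope mm/mm 0.046 0.399
14.55 [ 0.65974139 -0.49380051  0.23872463] [ 0.92898933  0.45961403 -0.10775463]
top bow 177 [ 0.58029092 -0.27851364  0.09005902] [ 0.6005412  -0.22457056  0.11371367] [ 0.58939089 -0.2471604   0.107604  ] -74.23418
rail others diff px>90: 0
```

View pics/fin.png

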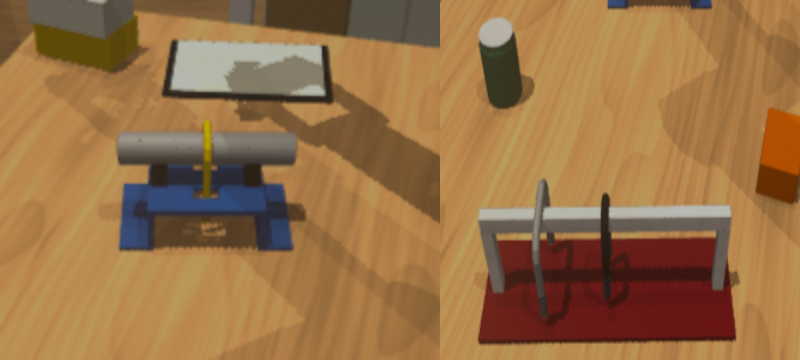

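The U-bolt sits home at (207,160) in the left crop. Its bow top is at about 0.111 (expected 0.110), it is within 1 mm along the pipe and square to within 0.2°. The other two are still on the rail. Handing in.

```bash
python3 -c "
from plant import manip
print(manip.job_done())"
```

```text
the job is handed in; nothing more can be done
None
```

The yellow U-bolt is on the bracket, fully home with its bow on the pipe. I handed the job in at about 14.6 s of the 42 s allowed; no verdict was reported.

I gripped it across the legs, lifted it off the rail, carried it over the pipe and lowered it through both slots while still held. Force began to build at tool height 0.057 m, about 3 mm above my estimate, and reached about 14 N. I eased off, opened the gripper and moved clear.

- **Height:** the highest yellow points read 0.112–0.114 m (0.110 expected). I took the bow top as about 0.111, which puts the origin near 0.106–0.108, inside the allowed range.
- **Position and angle:** it is within about 1 mm of the bracket's middle along the pipe and square across it to about 0.2°.
- **Legs in the slots:** the side picture showed the near leg through its slot while still held. The far slot was hidden, so that leg is judged from the seated height and squareness.
- **Other U-bolts:** the black and silver ones show no pixel change on the rail since the start.
- **Robot:** it ended clear of everything, with contact force about 1 N, which is sensor noise.

No check failed or disagreed beyond the couple of millimetres of camera error.

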